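Seat and gauge the three wells of a heating block with a gauge rod

TASK

The rubber seats in the heating block's three wells have ridden up, and two of the wells have short-tube spacers under their seats. Take the gauge rod from its stand and, from the well on the robot's left to the one on its right, push each seat down until the rod bottoms firmly (press on to about 20 N, never over 30 N) and read its ring mark against the block's top. Leave the rod standing fully home and let go in the one well where the mark goes right down to the block's top, with nothing else on the bench disturbed.

Things in the scene. Friction and masses are not known exactly. Their poses are not given: they have to be found in the camera images.
- heater: White dry-block tube heater, fixed to the bench: housing 125 (x) x 200 (y) x 45 mm, on it an aluminium block 56 x 150 mm, its flat top 105 mm above the bench. Origin: centre of its underside; z up, y along the row of three round blind wells (45 mm apart, 14 mm wide, 2 mm chamfer); the small display is on the -x side.
- well_left (a point): Centre of the mouth of the well at the heater's +y end (robot's left), level with the block's top; axes as the heater's. The firm bottom lies 50 mm below the block's top in one of the three wells, 38 mm and 30 mm in the other two (those with spacers); which is which changes every time and cannot be seen
- well_mid (a point): Centre of the middle well's mouth, level with the block's top; axes as the heater's. In every well a black rubber seat sits jammed 14 to 44 mm below the top; pushing it takes 6 to 9 N, it stays where it is put; the rod's weight does not move it. After 6 to 16 mm of pushing the rod meets the firm bottom (gives 0.1 mm per N)
- well_right (a point): Centre of the mouth of the well at the heater's -y end (robot's right), level with the block's top; axes as the heater's
- stand: Square grey plastic stand for the gauge rod, 62 x 62 mm (foot 78 x 78 x 8 mm), 50 mm high, fixed to the bench, with a 15 mm wide, 40 mm deep hole in the middle in which the rod stands loosely at the start. Origin: centre of its underside, z up
- probe: The gauge rod, one rigid steel piece, 120 mm long, 0.12 to 0.23 kg, standing upright: a round shank 12 mm thick from 0 to 75 mm, then a round handle 22 mm thick from 75 to 120 mm to hold it by. Origin: centre of its lower end; z along the rod towards the handle. At the start its lower end is 10 mm above the bench.
- shank: The 12 mm shank of the gauge rod (part of the rod, same origin and axes); the force that the wells put on the rod acts on it. At most 30 N on the shank at any time: hold the rod by the handle only
- probe_tip (a point): Centre of the rod's lower end (its edge is bevelled 2 mm)
- probe_mark (a point): Point on the rod's axis at the lower edge of its dark ring mark, 50 mm from the lower end; the ring is 3 mm wide, above this point. Level with the block's top (within 3 mm) when the rod is bottomed in the full-depth well; 12 or 20 mm higher in the two others
- reagent: White-capped bottle, 54 mm thick, 110 mm high; origin under its centre. Leave alone
- pot: Small jar, 48 mm thick, 55 mm high; origin under its centre. Leave alone
- flask: Amber bottle, 64 mm thick, 120 mm high; origin under its centre. Leave alone
- mouse: Black computer mouse, about 75 x 60 x 33 mm; origin under it. Leave alone
- tipbox: Closed grey tip box, 85 x 120 x 60 mm; origin under its centre. Leave alone
- cap: White screw cap lying flat, 34 mm wide, 16 mm high; origin under its centre. Leave alone
- tuberack: White tray of red-capped sample tubes, 75 x 115 mm, 92 mm high; origin under its centre. Leave alone
Not all that is in view belongs to the job. Of the things like the probe, leave any that is orange, red or yellow; of the rest the larger one is meant.

How it is judged:
On the way, in this order (a step that is already met when the one before it is completed fails the run):
1. the gauge rod is lifted out of its stand (height (world z) of probe_tip above 0.055 m and contact force between probe and stand below 0.1 N), for 0.1 s.
2. the rod is bottomed in the left well: at least 20 mm deep and pressed with more than 11 N, which a seat that still slides cannot give (horizontal distance between probe_mark and well_left below 0.005 m and z of probe_tip in the frame of well_left below -0.02 m and contact force between shank and anything else above 11 N), for 0.04 s.
3. the rod is bottomed in the middle well: at least 20 mm deep and pressed with more than 11 N, which a seat that still slides cannot give (horizontal distance between probe_mark and well_mid below 0.005 m and z of probe_tip in the frame of well_mid below -0.02 m and contact force between shank and anything else above 11 N), for 0.04 s.
4. the rod is bottomed in the right well: at least 20 mm deep and pressed with more than 11 N, which a seat that still slides cannot give (horizontal distance between probe_mark and well_right below 0.005 m and z of probe_tip in the frame of well_right below -0.02 m and contact force between shank and anything else above 11 N), for 0.04 s.
At the end, for the whole second after the job is handed in: The gauge rod stands released and at rest, upright (within 0.12 rad), in a well (mark within 4 mm of the well's axis), its mark level with the block's top (at most 3 mm above, 4 mm below), which only the full-depth well allows when its seat is pushed home ((horizontal distance between probe_mark and well_left below 0.004 m or horizontal distance between probe_mark and well_mid below 0.004 m or horizontal distance between probe_mark and well_right below 0.004 m) and z of probe_mark in the frame of well_mid between -0.004 and 0.003 m and angle between probe's own z axis and vertical below 0.12 rad and linear speed of probe below 0.02 m/s and angular speed of probe below 0.2 rad/s); the robot touches nothing.
It fails at once if more than 30 N on the gauge rod's shank (contact force between shank and anything else above 30 N).
It fails at once if a bystander is moved by more than 15 mm (distance of any of reagent, pot, flask, mouse, tipbox, cap, tuberack from where it was at the start of the episode above 0.015 m).
It also fails if it takes over 67 s, if anything falls off the work surface, if the arm or the gripper's body presses on something with over 40 N, if the wrist force passes 120 N, or if a joint passes its speed limit or range.

ROBOT

A 6-joint arm with a two-finger parallel gripper is mounted at the origin on the work surface. World frame = base frame: x ahead of the robot, y to its left, z up, the work surface at z = 0. Lengths are in m, angles in rad, forces in N, time in s.
With the tool pointing down it reaches from about 0.35 to 0.775 m from the base axis. Payload 7.3 kg.
Tool frame: the origin (TCP) lies midway between the tips of the shut fingers; the grasp point (between the pads) lies behind it (manip.grasp_offset is the z of the grasp point in the tool frame, in m); z points along the fingers, y is the line along which they close (so a half turn about z gives the same grasp; the last joint's range is limited). The gripper opens to 92 mm and grips with 3 to 60 N. Pads are 19 mm wide; open, the fingers measure 130 mm over their backs; the gripper's body (75 mm by 190 mm) begins 47 mm behind the grasp point.
Start: joints at [-0.146, 0.342, 1.524, -0, 1.275, -0.146], TCP at [0.525, 0, 0.227] pointing down, gripper open.
Joint ranges: [-2.53, 2.53], [-0.77, 2.02], [0.04, 2.7], [-1, 4.14], [0.28, 2.66], [-3.11, 3.11]. Speed limits (rad/s): [2.57, 2.57, 3.14, 3.14, 3.14, 3.14].

INTERFACE

Orientations are given as a rotation vector (axis times angle).
In Python, from cell import manip, capture gives the robot as it stands.
- The arm moves only by the tool apply_moves, never from a script. Its argument "moves" is a list of rows, each a list of 5 numbers: the finger opening in mm, from 0 to 91.8, then the shift along the tool's x, y, z in mm, then the turn about the tool's z in degrees. A call has 1 to 5 rows; each row is the pose to reach, as a shift and turn from the pose commanded when the call began, along the tool's axes at that moment; what a row does not reach only later rows make up. A row lasts 1/8 s, in which the tool goes at most 62.5 mm and 10.7 degrees, less where a joint would pass 70% of its speed; a pose out of reach is approached as far as the arm can. A call with a gripper value outside its range is refused whole. The fingers move at their own pace and stop on an object; the grip force is fixed at half the most. Time passes only in rows, so rows that repeat a pose let the fingers close. It gives the time, the measured TCP pose, the force, the opening and the grip force at its end, in the units of the state.
- manip.get_obs(): the state, without advancing time (a new reading comes with each control period).
- capture(name): name is "scene" or "side" or "wrist"; returns a dict with "color" (480x640x3 uint8, red, green, blue), "fx", "fy", "cx", "cy" (pixels), "k1" (the pictures are not rectified: a ray, as slopes to the right and down, at radius r is drawn at 1 + k1 r^2 times it, then the intrinsics apply), "world_from_camera" (4x4, takes a point from camera to world coordinates); the wrist camera has in their place "hand_eye" (4x4, takes a point from camera to tool coordinates, whose origin is the TCP and whose axes are the flange's). Camera axes: x right, y down, z forward; pixel columns grow to the right and rows downward; lengths in m; the calibration is good to about 2 mm. A picture is of the moment at which its call begins: read the wrist's pose just before it. There is no depth.
- manip.sign_off(): hands the job in; it is judged then, once.
The state is a dict: "time": time; "joint_pos": joint angles; "joint_vel": joint speeds; "effort": joint torques, N m; "ee_pos": TCP position; "tool_rot": TCP orientation; "wrist_force": force on the tool from outside, world axes, zero at the start; "ft_torque": the same for the moment, N m; "opening": finger opening in m; "finger_force": force on a finger pad.
Only numpy, scipy, OpenCV 4.12 (cv2) and the standard library are available. Lean on these libraries where they do the work, as an engineer would, in place of code of your own. Each camera call takes 0.05 s, during which the arm holds its last target. There are 200 camera calls.

## Working session

There is one attempt and no reset: what is moved stays moved. The work goes in short steps, Python scripts to look and compute and a tool call to move; the robot and the scene stay as the last step left them, time stands still between calls to the robot, and variables do not carry over. Pictures are saved under pics/ and viewed, at most 10 in all, crops included, and the job is handed in when it is done.

Besides the shell and the picture viewer there is one more tool, called after "Emit:" as name(argument=value, ...) on one line, values as JSON. apply_moves: Moves the arm, as the interface text tells. Its arguments: {"type":"object","properties":{"moves":{"type":"array"}},"required":["moves"]}

```bash
mkdir -p pics; ls
cat > h.py <<'E'
import numpy as np, cv2, pickle
from cell import manip, capture
from scipy.spatial.transform import Rotation as R
def snap(n,f):
    o=manip.get_obs(); c=capture(n)
    cv2.imwrite(f'pics/{f}.png',c['color'][:,:,::-1])
    if 'hand_eye' in c:
        T=np.eye(4);T[:3,:3]=R.from_rotvec(o['tool_rot']).as_matrix();T[:3,3]=o['ee_pos']
        c['world_from_camera']=T@c['hand_eye']
    pickle.dump(c,open(f'pics/{f}.pkl','wb')); return c
def load(f): return pickle.load(open(f'pics/{f}.pkl','rb'))
def ray(c,u,v):
    K=np.array([[c['fx'],0,c['cx']],[0,c['fy'],c['cy']],[0,0,1.]])
    p=cv2.undistortPoints(np.array([[[u,v]]],float),K,np.array([c['k1'],0,0,0.]))[0,0]
    T=c['world_from_camera']; return T[:3,3],T[:3,:3]@np.array([p[0],p[1],1])
def onz(c,u,v,z):
    o,d=ray(c,u,v); return o+d*(z-o[2])/d[2]
def proj(c,P):
    T=np.linalg.inv(c['world_from_camera']); q=T[:3,:3]@np.array(P)+T[:3,3]; x,y=q[0]/q[2],q[1]/q[2]
    k=1+c['k1']*(x*x+y*y); return np.array([c['fx']*x*k+c['cx'],c['fy']*y*k+c['cy']])
E
python3 - <<'E'
from h import *
o=manip.get_obs(); print(o, manip.grasp_offset)
for n in('scene','side','wrist'):
    c=snap(n,n+'0'); print(n,c['fx'],c['k1'],c['world_from_camera'].round(3))
E
```

```text
pics
{'time': 0.0, 'joint_pos': array([-1.46006749e-01,  3.42729201e-01,  1.52501673e+00, -8.77238694e-07,
        1.27539765e+00, -1.46024300e-01]), 'joint_vel': array([-0.00216294,  0.00061504, -0.00010634, -0.00011998,  0.00083628,
       -0.00064283]), 'effort': array([ 7.61924657e-04, -4.31245601e+01, -2.44219762e+01,  7.17750052e-02,
        5.59406646e-02, -1.04314388e-04]), 'ee_pos': array([5.24592864e-01, 7.83163995e-05, 2.26041704e-01]), 'tool_rot': array([-2.22054177e+00, -2.22058132e+00,  1.45415848e-03]), 'wrist_force': array([0.20430251, 0.25381659, 0.90436719]), 'ft_torque': array([0.02780118, 0.00395509, 0.02614053]), 'finger_force': 0.0, 'opening': 0.09175827790280765} -0.0188
scene 533.6544414033675 -0.16487371734667075 [[ 0.866  0.254 -0.43   1.042]
 [ 0.499 -0.476  0.724 -0.779]
 [-0.021 -0.842 -0.539  0.71 ]
 [ 0.     0.     0.     1.   ]]
side 476.1243167637914 -0.12922028228709723 [[ 0.958 -0.196  0.208  0.326]
 [-0.286 -0.695  0.659 -0.689]
 [ 0.015 -0.691 -0.722  0.864]
 [ 0.     0.     0.     1.   ]]
wrist 354.13301559585705 -0.06882461031453706 [[ 1.    -0.    -0.002  0.524]
 [-0.001 -0.964 -0.265  0.071]
 [-0.002  0.265 -0.964  0.384]
 [ 0.     0.     0.     1.   ]]
```

View pics/scene0.png

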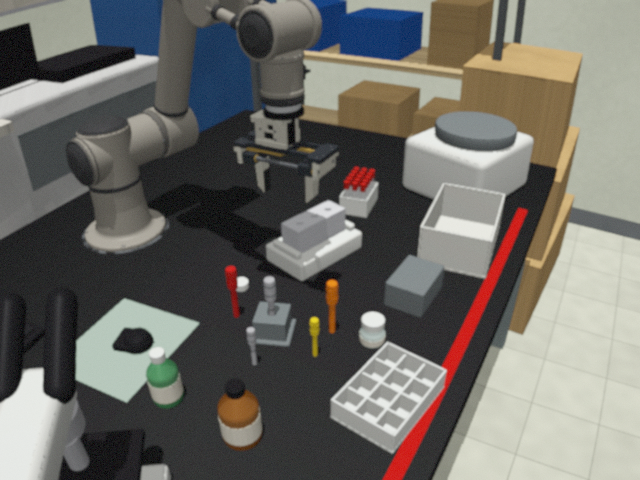

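View pics/side0.png

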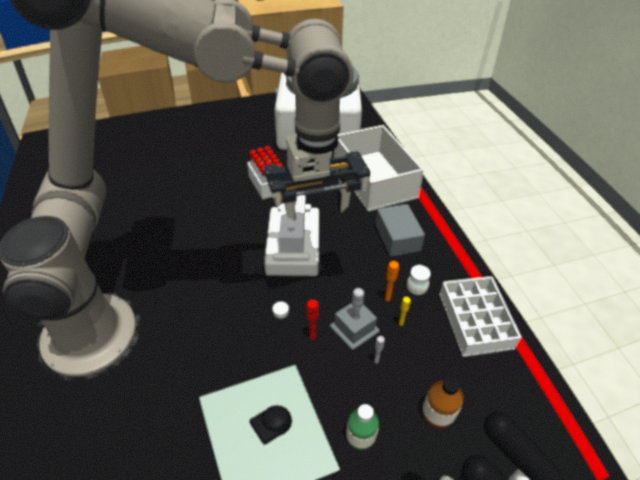

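View pics/wrist0.png

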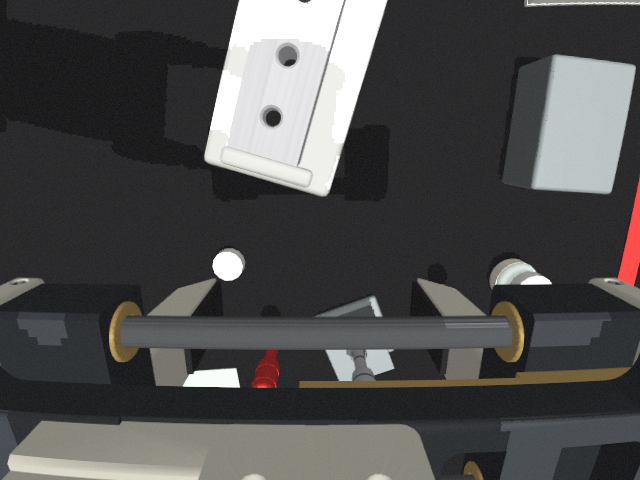

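The scene view shows what could be taken for the rod: red (232,290), orange (332,305), yellow (314,335), small grey (252,345), and large grey in the stand (270,295). I choose the last, which is at (358,300) in the side view. The wrist view shows two wells at (288,55) and (272,117). Next is a close crop of both views.

Run:
```python
import cv2,numpy as np
a=cv2.imread('pics/scene0.png')[260:360,215:345]; b=cv2.imread('pics/side0.png')[255:355,300:430]
cv2.imwrite('pics/crop1.png',np.hstack([cv2.resize(x,None,fx=3,fy=3,interpolation=cv2.INTER_CUBIC) for x in(a,b)]))
```

```text
(no output)
```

View pics/crop1.png

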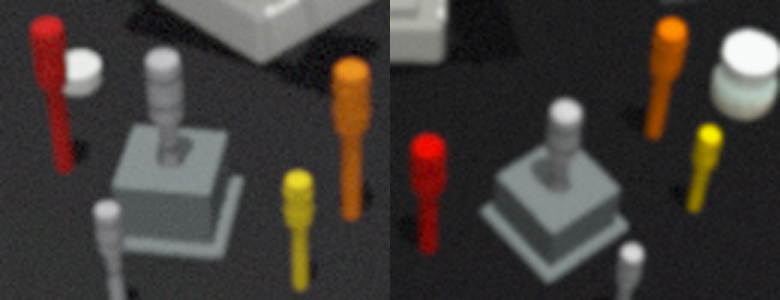

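The grey rod stands in the grey stand. Its handle top is at scene (269,280) and side (359,291), and red, orange, yellow and the small grey rod stand around it.

Run:
```python
from h import *
s,d,w=load('scene0'),load('side0'),load('wrist0')
def tri(a,b):
    A=[ray(s,*a),ray(d,*b)]; M=0;q=0
    for o,v in A:
        v=v/np.linalg.norm(v);P=np.eye(3)-np.outer(v,v);M=M+P;q=q+P@o
    return np.linalg.solve(M,q)
S=lambda x,y:(215+x/3,260+y/3)
D=lambda x,y:(300+(x-390)/3,255+y/3)
for n,a,b in [('rod',(163,60),(566,108)),('red',(47,25),(428,143)),('orange',(352,67),(672,26)),('yellow',(298,178),(709,132)),('small',(107,210),(631,250)),('pot',None,None)]:
    if a: print(n,tri(S(*a),D(*b)).round(4),onz(s,*S(*a),.13).round(4),onz(d,*D(*b),.13).round(4))
for p in((288,55),(272,117),(304,-5)): print(onz(w,*p,.105).round(4))
g=cv2.cvtColor(w['color'],cv2.COLOR_RGB2GRAY)
c=cv2.HoughCircles(cv2.medianBlur(g,3)[:160,200:350],cv2.HOUGH_GRADIENT,1,30,param1=100,param2=15,minRadius=7,maxRadius=16)
for x,y,r in c[0]: print(x+200,y,r,onz(w,x+200,y,.105).round(4))
print('end bar',onz(w,224,155,.045),onz(w,311,180,.045),onz(w,206,162,.045),onz(w,327,195,.045))
```

```text
rod [ 0.5714 -0.1412  0.1276] [ 0.573  -0.1422  0.13  ] [ 0.5701 -0.1442  0.13  ]
red [ 0.4777 -0.1371  0.1192] [ 0.4874 -0.1465  0.13  ] [ 0.4749 -0.147   0.13  ]
orange [ 0.6716 -0.0846  0.1196] [ 0.6777 -0.0938  0.13  ] [ 0.6656 -0.0956  0.13  ]
yellow [ 0.674  -0.157   0.0862] [ 0.6997 -0.1982  0.13  ] [ 0.6535 -0.1891  0.13  ]
small [ 0.5879 -0.2308  0.0825] [ 0.6221 -0.2709  0.13  ] [ 0.5715 -0.2599  0.13  ]
[0.5032 0.1368 0.105 ]
[0.4905 0.0935 0.105 ]
[0.5151 0.177  0.105 ]
271.5 116.5 9.6 [0.4901 0.0939 0.105 ]
287.5 55.5 9.1 [0.5029 0.1365 0.105 ]
end bar [0.43716942 0.06460752 0.045     ] [0.51858428 0.04101645 0.045     ] [0.41962449 0.0583365  0.045     ] [0.533838  0.0267697 0.045    ]
```

Emit:
apply_moves(moves=[[70, -60, 12, 0, 0], [70, -120, 24, 0, 0], [70, -180, 36, 0, 0], [70, -235, 47, 0, 0], [70, -235, 47, 0, 0]])

```text
time: 0.78
ee_pos: [0.5717, -0.2388, 0.2254]
tool_rot: [-2.226, -2.216, 0.001]
wrist_force: [0.6, -0.1, 0.5]
opening: 0.0701
finger_force: 0.0
```

Run:
```python
from h import *
w=snap('wrist','wrist1'); o=manip.get_obs(); print(o['time'],o['ee_pos'],o['wrist_force'])
print(proj(w,(.5715,-.143,.13)),proj(w,(.5715,-.143,.05)))
```

```text
0.825 [ 0.57156038 -0.23643435  0.22561363] [ 0.5691177   0.25457681 -0.42878701]
[316.61765903 109.89981493] [316.65158299 118.90460627]
```

View pics/wrist1.png

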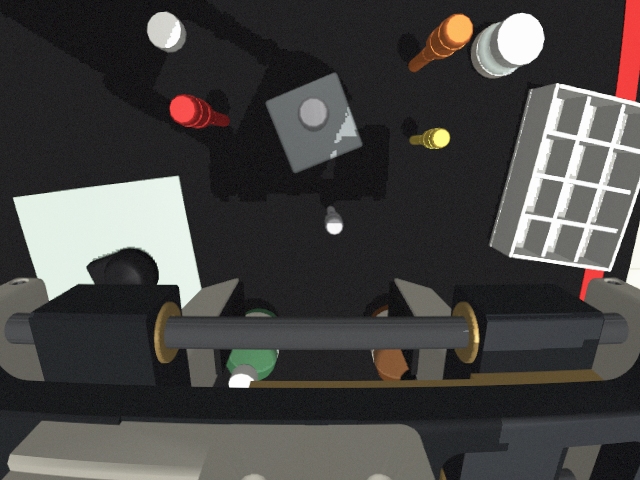

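The wrist view shows the handle top at (314,113), close to the prediction of (317,110). The stand's top corners are (266,101), (336,73), (361,145) and (296,173).

Run:
```python
from h import *
w=load('wrist1'); g=cv2.cvtColor(w['color'],cv2.COLOR_RGB2GRAY)
c=cv2.HoughCircles(cv2.medianBlur(g,3)[80:150,280:350],cv2.HOUGH_GRADIENT,1,60,param1=60,param2=8,minRadius=10,maxRadius=22)
print(c)
for x,y,r in c[0]: print(onz(w,x+280,y+80,.13), r)
print(onz(w,314,113,.13))
q=np.array([onz(w,*p,.05) for p in((266,101),(336,73),(361,145),(296,173))]);print(q,q.mean(0),np.linalg.norm(np.diff(q,axis=0),axis=1))
```

```text
[[[33.5 34.5 16.1]]]
[ 0.569367   -0.14597866  0.13      ] 16.1
[ 0.56971325 -0.14500389  0.13      ]
[[ 0.52658527 -0.12727582  0.05      ]
 [ 0.58861025 -0.10436914  0.05      ]
 [ 0.61178701 -0.16592229  0.05      ]
 [ 0.55210178 -0.19089705  0.05      ]] [ 0.56977108 -0.14711608  0.05      ] [0.06611969 0.06577197 0.06469981]
```

Emit:
apply_moves(moves=[[70, 45, -1, 0, 0], [70, 90, -1.6, 0, 0], [70, 90, -1.6, 50, 0], [70, 90, -1.6, 100, 0], [70, 90, -1.6, 136, 0]])

```text
time: 1.45
ee_pos: [0.5693, -0.1425, 0.0889]
tool_rot: [-2.217, -2.222, 0.001]
wrist_force: [-0.6, 0.4, 0.8]
opening: 0.0698
finger_force: 0.0
```

Emit:
apply_moves(moves=[[45, 0, 0, 0, 0], [32, 0, 0, 0, 0], [27, 0, 0, 0, 0], [24, 0, 0, 0, 0]])

```text
time: 1.95
ee_pos: [0.5711, -0.1451, 0.0921]
tool_rot: [2.22, 2.22, 0.002]
wrist_force: [0.1, 0.1, -0.0]
opening: 0.0348
finger_force: 0.0
```

Run:
```python
from h import *
w=snap('wrist','wrist2'); o=manip.get_obs(); print(o['time'],o['ee_pos'],o['wrist_force'],o['opening'])
s=snap('scene','scene2')['color'][230:350,210:350]; d=snap('side','side2')['color'][225:345,290:430]
cv2.imwrite('pics/crop2.png',cv2.resize(np.hstack([s,d])[:,:,::-1],None,fx=2.8,fy=2.8,interpolation=cv2.INTER_CUBIC))
```

```text
2.0 [ 0.57087096 -0.14515656  0.09182865] [ 0.1245134   0.67792959 -0.21854288] 0.03040356955681608
```

View pics/crop2.png

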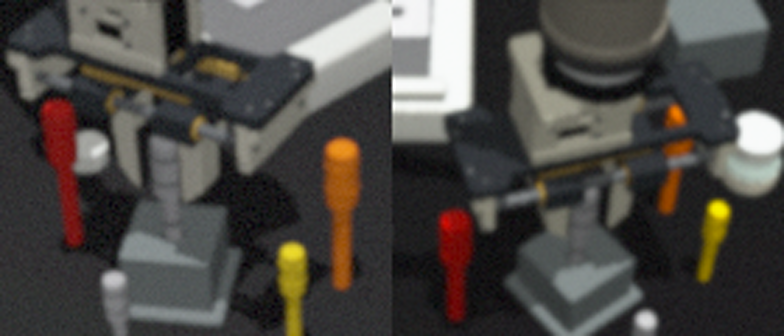

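The rod stands centred between the fingers in both views. I will close gently, then grip.

Emit:
apply_moves(moves=[[23, 0, 0, 3, 0], [22, 0, 0, 3, 0], [20, 0, 0, 3, 0], [15, 0, 0, 3, 0]])

```text
time: 2.6
ee_pos: [0.5703, -0.1449, 0.0875]
tool_rot: [-2.221, -2.221, 0.0]
wrist_force: [0.6, 0.1, -2.0]
opening: 0.0213
finger_force: 30.0
```

Emit:
apply_moves(moves=[[5, 0, 0, 0, 0], [5, 0, 0, 0, 0], [5, 0, 0, 0, 0]])

```text
time: 2.98
ee_pos: [0.5704, -0.145, 0.0877]
tool_rot: [2.221, 2.221, 0.0]
wrist_force: [0.2, -0.2, -1.3]
opening: 0.0212
finger_force: 30.0
```

Emit:
apply_moves(moves=[[5, 0, 0, -40, 0], [5, 0, 0, -85, 0], [5, 0, 0, -130, 0], [5, 0, 0, -130, 0]])

```text
time: 3.48
ee_pos: [0.5722, -0.1456, 0.2219]
tool_rot: [2.216, 2.216, 0.005]
wrist_force: [0.3, 0.1, -1.6]
opening: 0.0216
finger_force: 30.0
```

Emit:
apply_moves(moves=[[5, 50, -15, 0, 0], [5, 100, -30, 0, 0], [5, 150, -45, 0, 0], [5, 205, -58, 0, 0], [5, 205, -58, 0, 0]])

```text
time: 4.1
ee_pos: [0.5106, 0.0633, 0.2167]
tool_rot: [-2.214, -2.225, 0.002]
wrist_force: [0.1, -0.8, -2.3]
opening: 0.0212
finger_force: 30.0
```

Emit:
apply_moves(moves=[[5, 0, 0, 0, 0]])

```text
time: 4.22
ee_pos: [0.5122, 0.0598, 0.2169]
tool_rot: [-2.22, -2.222, 0.002]
wrist_force: [0.4, -1.3, -0.9]
opening: 0.0211
finger_force: 30.0
```

Run:
```python
from h import *
w=snap('wrist','wrist3'); o=manip.get_obs(); print(o['time'],o['ee_pos'],o['wrist_force'],o['opening'])
for p in((.5155,.1795,.105),(.503,.1365,.105),(.490,.094,.105)): print(proj(w,p))
```

```text
4.275 [0.51243966 0.05918945 0.21703721] [-0.29794209  0.13388028 -1.93834194] 0.021158989917037845
[322.359433    77.06208861]
[305.11790187 139.34804839]
[288.49513954 196.9749329 ]
```

View pics/wrist3.png

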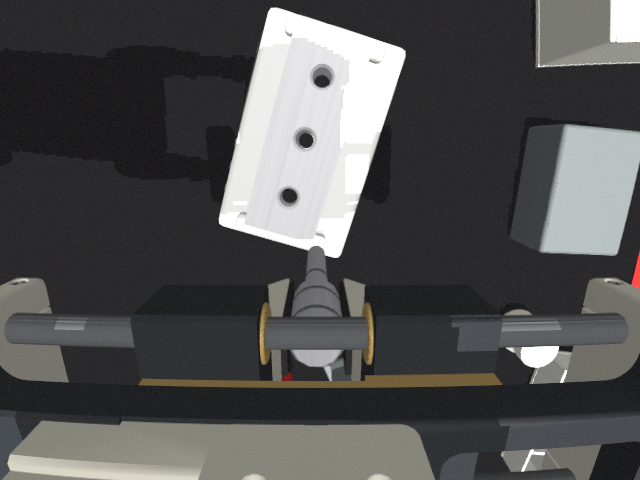

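The three wells show at (322,76), (306,139) and (289,196). The held rod's tip is at about (316,249), pointing straight down.

Run:
```python
from h import *
w=load('wrist3'); g=cv2.cvtColor(w['color'],cv2.COLOR_RGB2GRAY)
c=cv2.HoughCircles(cv2.medianBlur(g,3)[50:220,260:350],cv2.HOUGH_GRADIENT,1,30,param1=100,param2=15,minRadius=7,maxRadius=18)
for x,y,r in c[0]: print(x+260,y+50,r,onz(w,x+260,y+50,.105).round(4))
e=[.51244,.05919]
for z in (.1393,):
  print(proj(w,(*e,z)),proj(w,(e[0]-.006,e[1],z)),proj(w,(e[0]+.006,e[1],z)),proj(w,(e[0],e[1]+.006,z)))
# shank edge rows
for r in (256,262,270):
    print(r,g[r,298:336])
# rod axis at tip along y
print(g[240:262,316], proj(w,(*e,.2)))
```

```text
321.5 76.5 9.6 [0.5149 0.1799 0.105 ]
304.5 139.5 11.6 [0.5025 0.1364 0.105 ]
287.5 197.5 8.2 [0.4892 0.0936 0.105 ]
[317.99242519 253.8125076 ] [309.35322714 253.80774435] [326.63194243 253.81646785] [318.0046684  245.49427333]
256 [ 43  42  38  46  43  41  42  43  44  70  97 103 103 102 102 105 107 108
 110 110 112 107 106 108 109 104  96  65  43  76 129 200 233 240 248 253
 255 255]
262 [ 41  40  42  41  37  39  41  41  56  84  98 101 102 105 104 104 106 109
 108 109 110 110 109 107 112 106 105  87  48  40  42  44  39  40  43  42
  42  44]
270 [ 38  33  44  39  40  40  37  44  71 101  94  84  64  62  73  87  93  90
  93  90  88  84  72  62  69  86 101 103  78  39  43  42  42  41  42  44
  42  44]
[255 255 255 255 255 249 107 109 109 110 108 106 108 109 107 105 110 109
 110 108 112 110] [318.36609081 287.36067328]
```

Emit:
apply_moves(moves=[[5, 40, 1.5, 0, 0], [5, 80, 3, 0, 0], [5, 120, 4, 0, 0], [5, 120, 4, 15, 0], [5, 120, 4, 28, 0]])

```text
time: 4.9
ee_pos: [0.5165, 0.1786, 0.1882]
tool_rot: [-2.223, -2.22, 0.002]
wrist_force: [-0.5, -0.4, -1.2]
opening: 0.0211
finger_force: 30.0
```

Emit:
apply_moves(moves=[[5, 0, 0, 0, 0], [5, 0, 0, 3, 0], [5, 0, 0, 6, 0]])

```text
time: 5.28
ee_pos: [0.5168, 0.1795, 0.184]
tool_rot: [2.222, 2.22, 0.001]
wrist_force: [0.5, 0.3, -1.7]
opening: 0.0212
finger_force: 30.0
```

Emit:
apply_moves(moves=[[5, 0, 0, 1.5, 0], [5, 0, 0, 3, 0], [5, 0, 0, 4.5, 0], [5, 0, 0, 6, 0]])

```text
time: 5.78
ee_pos: [0.5164, 0.1801, 0.1777]
tool_rot: [2.221, 2.222, 0.0]
wrist_force: [-0.1, -0.3, -1.5]
opening: 0.0212
finger_force: 30.0
```

Emit:
apply_moves(moves=[[5, 0, 0, 3, 0], [5, 0, 0, 6, 0], [5, 0, 0, 9, 0], [5, 0, 0, 12, 0], [5, 0, 0, 12, 0]])

```text
time: 6.4
ee_pos: [0.5163, 0.18, 0.1654]
tool_rot: [-2.221, -2.221, 0.001]
wrist_force: [-0.5, 0.1, -2.0]
opening: 0.021
finger_force: 30.0
```

Emit:
apply_moves(moves=[[5, 0, 0, 2, 0], [5, 0, 0, 4, 0], [5, 0, 0, 6, 0], [5, 0, 0, 8, 0], [5, 0, 0, 8, 0]])

```text
time: 7.02
ee_pos: [0.5163, 0.18, 0.1575]
tool_rot: [-2.221, -2.221, 0.0]
wrist_force: [-0.2, -0.1, -1.2]
opening: 0.0216
finger_force: 30.0
```

Emit:
apply_moves(moves=[[5, 0, 0, 1, 0], [5, 0, 0, 2, 0], [5, 0, 0, 3, 0], [5, 0, 0, 4, 0], [5, 0, 0, 5, 0]])

```text
time: 7.65
ee_pos: [0.5166, 0.1801, 0.153]
tool_rot: [2.221, 2.221, 0.001]
wrist_force: [-1.3, 0.0, 3.9]
opening: 0.021
finger_force: 30.0
```

Emit:
apply_moves(moves=[[5, 0, 0, 1, 0], [5, 0, 0, 2, 0], [5, 0, 0, 3, 0], [5, 0, 0, 4, 0], [5, 0, 0, 4, 0]])

```text
time: 8.28
ee_pos: [0.5165, 0.18, 0.1486]
tool_rot: [2.221, 2.221, 0.0]
wrist_force: [0.6, -0.2, 2.1]
opening: 0.0212
finger_force: 30.0
```

Emit:
apply_moves(moves=[[5, 0, 0, 0.7, 0], [5, 0, 0, 1.4, 0], [5, 0, 0, 2.1, 0], [5, 0, 0, 2.8, 0]])

```text
time: 8.78
ee_pos: [0.5165, 0.18, 0.1459]
tool_rot: [2.221, 2.221, 0.0]
wrist_force: [0.9, 0.2, 3.1]
opening: 0.0212
finger_force: 30.0
```

Emit:
apply_moves(moves=[[5, 0, 0, 0.5, 0], [5, 0, 0, 1.0, 0]])

```text
time: 9.02
ee_pos: [0.5165, 0.18, 0.1449]
tool_rot: [2.221, 2.221, 0.0]
wrist_force: [-0.3, 1.0, 4.8]
opening: 0.0212
finger_force: 30.0
```

Emit:
apply_moves(moves=[[5, 0, 0, 0.5, 0], [5, 0, 0, 1.0, 0]])

```text
time: 9.28
ee_pos: [0.5165, 0.18, 0.144]
tool_rot: [2.221, 2.221, 0.0]
wrist_force: [-0.7, 0.4, 5.9]
opening: 0.0208
finger_force: 30.0
```

Emit:
apply_moves(moves=[[5, 0, 0, 0.4, 0], [5, 0, 0, 0.8, 0]])

```text
time: 9.52
ee_pos: [0.5166, 0.1801, 0.1436]
tool_rot: [2.221, 2.221, 0.001]
wrist_force: [-1.4, -1.0, 8.9]
opening: 0.0214
finger_force: 30.0
```

Emit:
apply_moves(moves=[[5, 0, 0, 0.4, 0], [5, 0, 0, 0.8, 0]])

```text
time: 9.78
ee_pos: [0.5167, 0.1801, 0.1433]
tool_rot: [2.221, 2.221, 0.002]
wrist_force: [-1.7, 0.1, 12.5]
opening: 0.0213
finger_force: 30.0
```

Emit:
apply_moves(moves=[[5, 0, 0, 0, 0]])

```text
time: 9.9
ee_pos: [0.5167, 0.1801, 0.1433]
tool_rot: [2.221, 2.221, 0.002]
wrist_force: [-0.8, -0.3, 9.2]
opening: 0.0216
finger_force: 30.0
```

Emit:
apply_moves(moves=[[5, 0, 0, 0.5, 0], [5, 0, 0, 1.0, 0], [5, 0, 0, 1.0, 0]])

```text
time: 10.28
ee_pos: [0.5168, 0.1801, 0.1429]
tool_rot: [2.221, 2.221, 0.002]
wrist_force: [-2.5, 0.5, 14.7]
opening: 0.0213
finger_force: 30.0
```

Emit:
apply_moves(moves=[[5, 0, 0, 0.3, 0], [5, 0, 0, 0.3, 0]])

```text
time: 10.52
ee_pos: [0.5168, 0.1801, 0.1427]
tool_rot: [2.221, 2.221, 0.003]
wrist_force: [-2.9, -0.7, 15.6]
opening: 0.0214
finger_force: 30.0
```

Emit:
apply_moves(moves=[[5, 0, 0, -8, 0], [5, 0, 0, -30, 0], [5, 0, 0, -52, 0], [5, 0, 0, -52, 0]])

```text
time: 11.02
ee_pos: [0.5169, 0.1801, 0.1937]
tool_rot: [2.221, 2.221, 0.002]
wrist_force: [-0.0, 0.1, -1.6]
opening: 0.0212
finger_force: 30.0
```

Emit:
apply_moves(moves=[[5, -22, -6, 0, 0], [5, -43.2, -12.8, 0, 0], [5, -43.2, -12.8, 0, 0], [5, -43.2, -12.8, 4, 0], [5, -43.2, -12.8, 8, 0]])

```text
time: 11.65
ee_pos: [0.5036, 0.1374, 0.1843]
tool_rot: [-2.22, -2.222, 0.001]
wrist_force: [0.4, -0.8, -1.3]
opening: 0.0213
finger_force: 30.0
```

Emit:
apply_moves(moves=[[5, 0, 0, 1.5, 0], [5, 0, 0, 3, 0], [5, 0, 0, 4.5, 0], [5, 0, 0, 6, 0], [5, 0, 0, 7.5, 0]])

```text
time: 12.28
ee_pos: [0.5036, 0.1368, 0.1775]
tool_rot: [2.221, 2.221, 0.0]
wrist_force: [0.1, 0.7, -1.3]
opening: 0.0215
finger_force: 30.0
```

Emit:
apply_moves(moves=[[5, 0, 0, 3, 0], [5, 0, 0, 6, 0], [5, 0, 0, 8, 0], [5, 0, 0, 9.5, 0], [5, 0, 0, 11, 0]])

```text
time: 12.9
ee_pos: [0.5037, 0.1368, 0.1665]
tool_rot: [2.221, 2.221, 0.0]
wrist_force: [-0.3, -0.3, -1.5]
opening: 0.0214
finger_force: 30.0
```

Emit:
apply_moves(moves=[[5, 0, 0, 1.5, 0], [5, 0, 0, 3, 0], [5, 0, 0, 4.5, 0], [5, 0, 0, 6, 0], [5, 0, 0, 7.5, 0]])

```text
time: 13.52
ee_pos: [0.5036, 0.1368, 0.1589]
tool_rot: [2.221, 2.221, 0.0]
wrist_force: [-0.1, 0.3, -1.4]
opening: 0.021
finger_force: 30.0
```

Emit:
apply_moves(moves=[[5, 0, 0, 1, 0], [5, 0, 0, 2, 0], [5, 0, 0, 3, 0], [5, 0, 0, 4, 0], [5, 0, 0, 5, 0]])

```text
time: 14.15
ee_pos: [0.5036, 0.1368, 0.154]
tool_rot: [2.221, 2.221, 0.0]
wrist_force: [-0.4, -0.2, -1.8]
opening: 0.0211
finger_force: 30.0
```

Emit:
apply_moves(moves=[[5, 0, 0, 0.7, 0], [5, 0, 0, 1.4, 0], [5, 0, 0, 2.1, 0], [5, 0, 0, 2.8, 0]])

```text
time: 14.65
ee_pos: [0.5036, 0.1368, 0.1512]
tool_rot: [2.221, 2.221, 0.0]
wrist_force: [-0.2, -0.3, -1.0]
opening: 0.0214
finger_force: 30.0
```

Emit:
apply_moves(moves=[[5, 0, 0, 1.5, 0], [5, 0, 0, 3, 0], [5, 0, 0, 4.5, 0], [5, 0, 0, 6, 0], [5, 0, 0, 7.5, 0]])

```text
time: 15.28
ee_pos: [0.5037, 0.1368, 0.1438]
tool_rot: [2.221, 2.221, 0.0]
wrist_force: [-1.2, -0.1, 4.8]
opening: 0.0214
finger_force: 30.0
```

Emit:
apply_moves(moves=[[5, 0, 0, 1.5, 0], [5, 0, 0, 3, 0], [5, 0, 0, 4.5, 0], [5, 0, 0, 6, 0]])

```text
time: 15.78
ee_pos: [0.5038, 0.1369, 0.1384]
tool_rot: [2.221, 2.221, 0.001]
wrist_force: [-1.4, -0.6, 6.0]
opening: 0.0216
finger_force: 30.0
```

Emit:
apply_moves(moves=[[5, 0, 0, 1, 0], [5, 0, 0, 2, 0], [5, 0, 0, 3, 0], [5, 0, 0, 3.6, 0], [5, 0, 0, 4.2, 0]])

```text
time: 16.4
ee_pos: [0.5038, 0.1369, 0.1342]
tool_rot: [2.221, 2.221, 0.001]
wrist_force: [-1.3, 0.7, 5.0]
opening: 0.0212
finger_force: 30.0
```

Emit:
apply_moves(moves=[[5, 0, 0, 0.5, 0], [5, 0, 0, 1, 0]])

```text
time: 16.65
ee_pos: [0.5038, 0.1369, 0.1332]
tool_rot: [2.221, 2.221, 0.001]
wrist_force: [-2.0, -1.9, 6.0]
opening: 0.0216
finger_force: 30.0
```

Emit:
apply_moves(moves=[[5, 0, 0, 0.5, 0], [5, 0, 0, 1, 0]])

```text
time: 16.9
ee_pos: [0.5038, 0.1369, 0.1322]
tool_rot: [2.221, 2.221, 0.001]
wrist_force: [-1.0, 0.1, 5.7]
opening: 0.0214
finger_force: 30.0
```

Emit:
apply_moves(moves=[[5, 0, 0, 0.5, 0], [5, 0, 0, 1, 0]])

```text
time: 17.15
ee_pos: [0.5039, 0.1369, 0.1316]
tool_rot: [2.221, 2.221, 0.002]
wrist_force: [-3.8, -0.9, 9.0]
opening: 0.021
finger_force: 30.0
```

Emit:
apply_moves(moves=[[5, 0, 0, 0.4, 0], [5, 0, 0, 0.8, 0]])

```text
time: 17.4
ee_pos: [0.504, 0.1369, 0.1312]
tool_rot: [2.221, 2.221, 0.002]
wrist_force: [-2.6, 0.0, 11.7]
opening: 0.0213
finger_force: 30.0
```

Emit:
apply_moves(moves=[[5, 0, 0, 0.5, 0], [5, 0, 0, 1, 0], [5, 0, 0, 1, 0]])

```text
time: 17.77
ee_pos: [0.5041, 0.137, 0.1308]
tool_rot: [2.22, 2.221, 0.003]
wrist_force: [-4.4, -0.9, 15.5]
opening: 0.0212
finger_force: 30.0
```

Emit:
apply_moves(moves=[[5, 0, 0, 0.3, 0], [5, 0, 0, 0.3, 0]])

```text
time: 18.02
ee_pos: [0.5041, 0.137, 0.1307]
tool_rot: [2.22, 2.22, 0.003]
wrist_force: [-5.0, -0.8, 17.5]
opening: 0.0211
finger_force: 30.0
```

Run:
```python
from h import *
s=snap('scene','scene4'); d=snap('side','side4'); o=manip.get_obs(); print(o['ee_pos'],o['wrist_force'])
a=[]
for c in(s,d):
    u,v=proj(c,(.503,.1365,.125)).astype(int); print(u,v,[proj(c,(.503,.1365,z)).round(1) for z in(.105,.117,.125)])
    a.append(cv2.resize(c['color'][v-25:v+25,u-32:u+32,::-1],None,fx=6,fy=6,interpolation=cv2.INTER_CUBIC))
cv2.imwrite('pics/crop4.png',np.hstack(a))
```

```text
[0.50412422 0.13695038 0.13067636] [-4.24600129 -0.59975769 16.58693893]
312 208 [array([312.2, 216.2]), array([312.1, 211.6]), array([312.1, 208.6])]
291 208 [array([292. , 214.8]), array([291.8, 211. ]), array([291.7, 208.4])]
```

View pics/crop4.png

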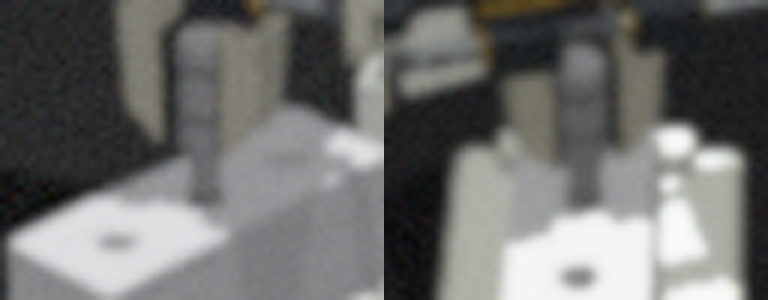

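The dark ring sits at the block's top (crop (205,195), scene view), so the middle well is the full-depth one. On to the right well, which should bottom at 30 mm.

Emit:
apply_moves(moves=[[5, 0, 0, -8, 0], [5, 0, 0, -35, 0], [5, 0, 0, -64, 0], [5, 0, 0, -64, 0]])

```text
time: 18.62
ee_pos: [0.5049, 0.137, 0.1941]
tool_rot: [2.219, 2.219, 0.006]
wrist_force: [-0.8, 0.0, -2.1]
opening: 0.0216
finger_force: 30.0
```

Emit:
apply_moves(moves=[[5, -22, -6, 0, 0], [5, -43.1, -12.9, 0, 0], [5, -43.1, -12.9, 0, 0], [5, -43.1, -12.9, 4, 0], [5, -43.1, -12.9, 8, 0]])

```text
time: 19.25
ee_pos: [0.4907, 0.0943, 0.1837]
tool_rot: [-2.22, -2.222, 0.0]
wrist_force: [0.1, 0.2, -1.4]
opening: 0.021
finger_force: 30.0
```

Emit:
apply_moves(moves=[[5, 0, 0, 1.5, 0], [5, 0, 0, 3, 0], [5, 0, 0, 4.5, 0], [5, 0, 0, 6, 0], [5, 0, 0, 7.5, 0]])

```text
time: 19.88
ee_pos: [0.4908, 0.0937, 0.1769]
tool_rot: [2.221, 2.221, 0.0]
wrist_force: [-0.4, 0.0, -2.1]
opening: 0.0213
finger_force: 30.0
```

Emit:
apply_moves(moves=[[5, 0, 0, 1.5, 0], [5, 0, 0, 3, 0], [5, 0, 0, 4.5, 0], [5, 0, 0, 6, 0], [5, 0, 0, 7.5, 0]])

```text
time: 20.5
ee_pos: [0.4907, 0.0937, 0.1693]
tool_rot: [2.221, 2.221, 0.0]
wrist_force: [-0.0, 0.5, -2.4]
opening: 0.0211
finger_force: 30.0
```

Emit:
apply_moves(moves=[[5, 0, 0, 1.5, 0], [5, 0, 0, 3, 0], [5, 0, 0, 4.5, 0], [5, 0, 0, 6, 0], [5, 0, 0, 7.5, 0]])

```text
time: 21.12
ee_pos: [0.491, 0.0937, 0.1628]
tool_rot: [2.221, 2.221, 0.001]
wrist_force: [-2.2, 1.0, 7.1]
opening: 0.0211
finger_force: 30.0
```

Emit:
apply_moves(moves=[[5, 0, 0, 1, 0], [5, 0, 0, 2, 0], [5, 0, 0, 3, 0], [5, 0, 0, 4, 0], [5, 0, 0, 5, 0]])

```text
time: 21.75
ee_pos: [0.491, 0.0937, 0.1578]
tool_rot: [2.221, 2.221, 0.001]
wrist_force: [-1.0, 0.1, 6.0]
opening: 0.0208
finger_force: 30.0
```

Emit:
apply_moves(moves=[[5, 0, 0, 0.6, 0], [5, 0, 0, 1.2, 0], [5, 0, 0, 1.8, 0], [5, 0, 0, 2.4, 0]])

```text
time: 22.25
ee_pos: [0.491, 0.0938, 0.1554]
tool_rot: [2.221, 2.221, 0.001]
wrist_force: [-2.0, -0.3, 7.1]
opening: 0.0209
finger_force: 30.0
```

Emit:
apply_moves(moves=[[5, 0, 0, 0.6, 0], [5, 0, 0, 1.2, 0], [5, 0, 0, 1.8, 0], [5, 0, 0, 2.4, 0]])

```text
time: 22.75
ee_pos: [0.491, 0.0937, 0.153]
tool_rot: [2.221, 2.221, 0.001]
wrist_force: [-2.4, -0.6, 6.4]
opening: 0.0211
finger_force: 30.0
```

Emit:
apply_moves(moves=[[5, 0, 0, 0.4, 0], [5, 0, 0, 0.8, 0]])

```text
time: 23.0
ee_pos: [0.491, 0.0937, 0.1522]
tool_rot: [2.221, 2.221, 0.001]
wrist_force: [-1.8, -0.8, 6.6]
opening: 0.021
finger_force: 30.0
```

Emit:
apply_moves(moves=[[5, 0, 0, 0.4, 0], [5, 0, 0, 0.8, 0]])

```text
time: 23.25
ee_pos: [0.491, 0.0938, 0.1517]
tool_rot: [2.221, 2.221, 0.002]
wrist_force: [-2.3, 1.1, 10.3]
opening: 0.021
finger_force: 30.0
```

Emit:
apply_moves(moves=[[5, 0, 0, 0.4, 0], [5, 0, 0, 0.8, 0], [5, 0, 0, 0.8, 0]])

```text
time: 23.62
ee_pos: [0.4911, 0.0938, 0.1513]
tool_rot: [2.22, 2.221, 0.002]
wrist_force: [-3.1, -0.7, 12.6]
opening: 0.0208
finger_force: 30.0
```

Emit:
apply_moves(moves=[[5, 0, 0, 0.4, 0], [5, 0, 0, 0.7, 0], [5, 0, 0, 0.7, 0]])

```text
time: 24.0
ee_pos: [0.4912, 0.0938, 0.151]
tool_rot: [2.22, 2.22, 0.003]
wrist_force: [-4.9, 0.4, 14.6]
opening: 0.0208
finger_force: 30.0
```

Right bottoms at 30 mm. Now back to the middle well.

Emit:
apply_moves(moves=[[5, 0, 0, -8, 0], [5, 0, 0, -25, 0], [5, 0, 0, -44, 0], [5, 0, 0, -44, 0]])

```text
time: 24.5
ee_pos: [0.4916, 0.0937, 0.1941]
tool_rot: [2.22, 2.22, 0.003]
wrist_force: [-0.7, -0.5, -0.9]
opening: 0.021
finger_force: 30.0
```

Emit:
apply_moves(moves=[[5, 22, 6, 0, 0], [5, 43.1, 12.9, 0, 0], [5, 43.1, 12.9, 0, 0], [5, 43.1, 12.9, 4, 0], [5, 43.1, 12.9, 8, 0]])

```text
time: 25.12
ee_pos: [0.5033, 0.1362, 0.1844]
tool_rot: [-2.222, -2.221, 0.001]
wrist_force: [0.2, -0.1, -2.3]
opening: 0.0215
finger_force: 30.0
```

Emit:
apply_moves(moves=[[5, 0, 0, 1.5, 0], [5, 0, 0, 3, 0], [5, 0, 0, 4.5, 0], [5, 0, 0, 6, 0], [5, 0, 0, 7.5, 0]])

```text
time: 25.75
ee_pos: [0.5036, 0.1368, 0.1775]
tool_rot: [2.221, 2.221, 0.0]
wrist_force: [-0.1, 0.5, -1.1]
opening: 0.0213
finger_force: 30.0
```

Emit:
apply_moves(moves=[[5, 0, 0, 5, 0], [5, 0, 0, 10, 0], [5, 0, 0, 18, 0], [5, 0, 0, 26, 0], [5, 0, 0, 34, 0]])

```text
time: 26.38
ee_pos: [0.5035, 0.1368, 0.1428]
tool_rot: [-2.221, -2.221, 0.0]
wrist_force: [0.2, -0.1, -2.3]
opening: 0.021
finger_force: 30.0
```

Emit:
apply_moves(moves=[[5, 0, 0, 3, 0], [5, 0, 0, 6, 0], [5, 0, 0, 8, 0], [5, 0, 0, 9, 0], [5, 0, 0, 10, 0]])

```text
time: 27.0
ee_pos: [0.5037, 0.1368, 0.1336]
tool_rot: [2.221, 2.221, 0.0]
wrist_force: [-0.2, -0.0, -0.9]
opening: 0.021
finger_force: 30.0
```

Emit:
apply_moves(moves=[[5, 0, 0, 0.5, 0], [5, 0, 0, 1, 0], [5, 0, 0, 1, 0]])

```text
time: 27.38
ee_pos: [0.5036, 0.1368, 0.1325]
tool_rot: [2.221, 2.221, 0.0]
wrist_force: [0.3, -0.1, -2.1]
opening: 0.0212
finger_force: 30.0
```

Emit:
apply_moves(moves=[[5, 0, 0, 0.5, 0], [5, 0, 0, 1, 0], [5, 0, 0, 1.4, 0], [5, 0, 0, 1.4, 0]])

```text
time: 27.88
ee_pos: [0.5038, 0.1369, 0.1316]
tool_rot: [2.221, 2.221, 0.001]
wrist_force: [-1.3, -0.1, 3.9]
opening: 0.0214
finger_force: 30.0
```

Emit:
apply_moves(moves=[[5, 0, 0, 0.4, 0], [5, 0, 0, 0.4, 0]])

```text
time: 28.12
ee_pos: [0.5039, 0.1368, 0.1313]
tool_rot: [2.221, 2.221, 0.001]
wrist_force: [-1.8, -1.2, 6.1]
opening: 0.0212
finger_force: 30.0
```

Emit:
apply_moves(moves=[[15, 0, 0, -0.6, 0], [25, 0, 0, -0.6, 0], [32, 0, 0, -0.6, 0], [45, 0, 0, -0.6, 0], [50, 0, 0, -0.6, 0]])

```text
time: 28.75
ee_pos: [0.5036, 0.1368, 0.1312]
tool_rot: [-2.221, -2.221, 0.0]
wrist_force: [-0.5, 0.4, -0.6]
opening: 0.0466
finger_force: 0.0
```

Emit:
apply_moves(moves=[[50, 0, 0, -10, 0], [50, 0, 0, -40, 0], [50, 0, 0, -80, 0], [50, 0, 0, -120, 0], [50, 0, 0, -120, 0]])

```text
time: 29.38
ee_pos: [0.5052, 0.1371, 0.2553]
tool_rot: [2.218, 2.218, 0.01]
wrist_force: [-0.3, 0.6, -0.0]
opening: 0.05
finger_force: 0.0
```

Emit:
apply_moves(moves=[[50, -50, 0, 0, 0], [50, -100, 0, 0, 0], [50, -100, 0, 0, 0], [50, -100, 0, 0, 0]])

```text
time: 29.88
ee_pos: [0.5033, 0.0371, 0.2509]
tool_rot: [-2.222, -2.22, 0.0]
wrist_force: [-0.3, -0.5, -0.0]
opening: 0.0499
finger_force: 0.0
```

Run:
```python
from h import *
s=snap('scene','scene5'); d=snap('side','side5'); o=manip.get_obs(); print(o['ee_pos'],o['wrist_force'])
a=[]
for c in(s,d):
    u,v=proj(c,(.503,.1365,.14)).astype(int); print(u,v,[proj(c,(.503,.1365,z)).round(1) for z in(.105,.175)])
    a.append(cv2.resize(c['color'][v-40:v+40,u-50:u+50,::-1],None,fx=4,fy=4,interpolation=cv2.INTER_CUBIC))
cv2.imwrite('pics/crop5.png',np.hstack(a))
```

```text
[0.50344688 0.03785398 0.25107603] [-0.75501325 -0.62967406  0.88184628]
311 202 [array([312.2, 216.2]), array([311.6, 188.8])]
291 203 [array([292. , 214.8]), array([290.9, 191.9])]
```

View pics/crop5.png

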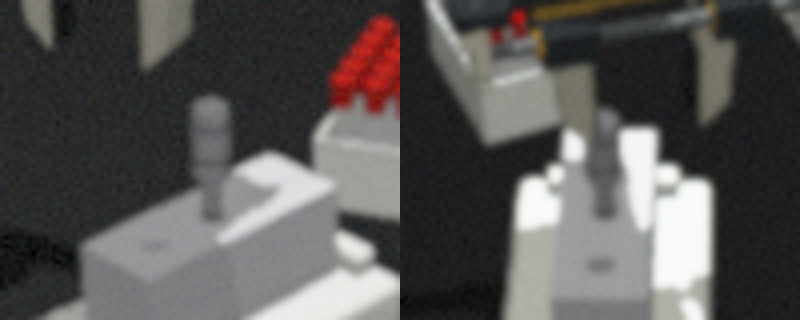

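The rod stands upright and released in the middle well, with its dark ring at the block's top (crop (213,215)). The gripper is clear.

```bash
python3 -c "
from cell import manip
print(manip.sign_off())"
```

```text
the job is handed in; nothing more can be done
None
```

I bottomed the rod at about 17 N in each well (left about 38 mm deep, middle 50 mm, right 30 mm), left it standing released in the middle well with its mark at the block's top, and handed the job in; the result did not come back.

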